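Hang the tube basket in the incubation bath and close it up

ROBOT

A 6-joint arm with a two-finger parallel gripper is mounted at the origin on the work surface. World frame = base frame: x ahead of the robot, y to its left, z up, the work surface at z = 0. Lengths are in m, angles in rad, forces in N, time in s.
With the tool pointing down it reaches from about 0.325 to 0.9 m from the base axis. Payload 6.1 kg.
Tool frame: the origin (TCP) lies midway between the tips of the shut fingers; the grasp point (between the pads) lies 19 mm behind it; z points along the fingers, y is the line along which they close (so a half turn about z gives the same grasp; the last joint's range is limited). The gripper opens to 87 mm and grips with 3 to 60 N. Pads are 19 mm wide; open, the fingers measure 117 mm over their backs; the gripper's body (75 mm by 190 mm) begins 51 mm behind the grasp point.
Start: joints at [1.042, 0.22, 1.526, -0, 1.395, -0.126], TCP at [0.245, 0.575, 0.223] pointing down, gripper open.
Joint ranges: [-2.98, 2.98], [-0.91, 2.08], [0.09, 2.57], [-1.24, 4.39], [0.2, 2.65], [-2.68, 2.68]. Speed limits (rad/s): [2.57, 2.57, 3.01, 3.14, 3.14, 3.14].

INTERFACE

Orientations are given as a unit quaternion [x, y, z, w].
In Python, from bench import * gives the robot as it stands. The module is installed in compiled form; this text tells all that it offers.
- The arm moves only by the tool arm_command, never from a script. Its argument "commands" is a list of rows, each an object with "hand": the finger opening in mm, from 0 to 87; "offset": the shift along the tool's x, y, z as a fraction of full scale, a list of three; "angular": the turn, a rotation vector about the tool's x, y, z as a fraction of full scale, a list of three. In form: [{"hand": hand, "offset": [tx, ty, tz], "angular": [wx, wy, wz]}, ...]. A call has 1 to 10 rows; each row shifts and turns the commanded pose from where the row before left it, along the tool's axes as they then stand; what a row does not reach is not made up. Full scale, the value 1, is 0.5 m for a shift and 0.08 rad for a turn. A row lasts 1/8 s, in which the tool goes at most 62.5 mm and 10.7 degrees, less where a joint would pass 70% of its speed; a pose out of reach is approached as far as the arm can. A call with a number of a shift or a turn outside -1 to 1 is refused whole. A call with a gripper value outside its range is refused whole. The fingers move at their own pace and stop on an object; "squeeze" is the grip in N (left out, the last holds). Time passes only in rows, so rows that do not move let the fingers close. It gives the time, the measured TCP pose, the force, the opening and the grip force at its end, in the units of the state.
- get_state(): the state, without advancing time (a new reading comes with each control period).
- snapshot(name): name is "side" or "top"; returns the picture (480x640x3 uint8, red, green, blue); there is no depth.
- calibration(name): a dict with "fovy" (degrees; the focal length in pixels is half the picture's height over the tangent of half this angle, whatever the lens; pixels are square), "cx", "cy" (the principal point, pixels), "cam_to_world" (4x4, takes a point from camera to world coordinates). Camera axes: x right, y up, looking along -z (the intrinsics and any distortion apply to the point x, -y, -z); pixel columns grow to the right and rows downward; lengths in m; the calibration is good to about 2 mm. A picture is of the moment at which its call begins. calibration takes no time and is no camera call.
- finish_job(): hands the job in; it is judged then, once.
The state is a dict: "time_s": time; "joint_pos": joint angles; "joint_vel": joint speeds; "tau": joint torques, N m; "ee_pos": TCP position; "tcp_rot": TCP orientation; "contact_force": force on the tool from outside, world axes, zero at the start; "moment": the same for the moment, N m; "opening": finger opening in m; "finger_force": force on a finger pad.
Only numpy, scipy, OpenCV 4.12 (cv2) and the standard library are available. Lean on these libraries where they do the work, as an engineer would, in place of code of your own. Each camera call takes 0.05 s, during which the arm holds its last target. There are 200 camera calls.

TASK

Lift the basket with the tubes off its drip stand and hang it by its bar on the two hooks inside the bath, keeping it level and without setting it down on the bench on the way. Then let go, shut the lid fully, and only after that swing the clamp on the bath's side fully down over the lid. Leave the empty basket and everything else on the bench where they are.

Things in the scene. Friction and masses are not known exactly. Their poses are not given: they have to be found in the camera images.
- bath: incubation bath, a grey box 200 (x) x 240 (y) x 120 tall fixed to the bench; origin under its centre, x points away from the front panel to the lid's hinge side, y to its left, z up. Its open well is 140 (x) x 156 (y), floor at height 12. Inside the well, on each y wall, is a steel hook: a V-sided cradle projecting inward from the wall to 50 mm from the centre line, with a flat seat 14 mm wide (x) at height 98, the sides flaring to 32 mm at height 109.
- bath_hang (a point): where the centre of the basket's bar is when the bar lies in both hooks: on the bath's centre, 103 mm above its underside (17 mm below the rim); axes as bath. The bar must lie along the bath's y.
- tube_basket: the loaded basket: open steel tray 80 (x) x 72 (y) x 26 tall with six white capped tubes standing in it (tops 46 mm up, in two rows at x = +-23, y = -20, 0, 20), and a rigid bail: two uprights at y = +-34 carrying a square bar 10 x 10 mm, 130 mm long, along y. 0.18 to 0.35 kg. Origin under the tray's centre, z up. The middle 60 mm of the bar is free for the fingers (pinch it from above across x; free down to the tube tops 34 mm below the bar's centre).
- tube_basket_bar (a point): centre of the loaded basket's bar, 80 mm above the tray's underside; axes as tube_basket
- empty_basket: an identical basket without tubes, which stays where it hangs; origin under the tray's centre
- stand_a: drip stand on which the loaded basket hangs at the start; steel base 150 x 150 mm, fixed; origin under the hanging basket, x towards its two posts (70 mm away). Two hooks at y = +-58 (each 10 mm wide, V-sided cradles like the bath's) carry the bar's ends with the bar's centre at height 160, so the basket lifts straight up; nothing stands higher than the hook tips at 166. It may be left or right of the bath.
- stand_b: an identical stand, fixed, on which the empty basket hangs, on the other side of the bath
- lid (a joint): angle of the bath's lid in rad: 0 fully shut, grows as it opens, to 1.9; upright at 1.57. The lid is a flat white plate 200 (from hinge to front) x 230 x 14 thick, hinged along the rear (+x) top edge of the bath, with a 100 mm wide black lip standing 18 mm beyond its front edge; upright, the lip stands about 340 mm above the bench. A stiff hinge (about 0.5 N m) holds it wherever it is left; 0.3 kg. It can be pushed shut from behind and then down.
- lid_hinge (a point): middle of the lid's hinge line, at the underside of the lid, 120 mm above the bench; turns with the lid: its -x points from the hinge to the front edge along the lid, its z out of the lid's outer (upper) face, which is 14 mm off the hinge line
- lid_edge (a point): middle of the lid's front edge on its outer face (200 mm from the hinge)
- clamp (a joint): angle of the clamp lever in rad: 0 down flat over the lid's edge (clamped), 1.57 upright, up to 2.2 leaning away from the bath. A light friction hinge (0.09 N m) holds it wherever it is left.
- clamp_hinge (a point): pivot of the clamp on the right-hand (-y) side of the bath, 142 mm above the bench, 50 mm in front of the bath's centre; turns with the lever: its y points along the lever to the tip, its z out of the lever's outer (upper when clamped) face, its x along the pivot axis. The lever is a bar 14 wide x 8 thick, with a black grip 22 wide x 12 thick over the last 26 mm.
- clamp_tip (a point): tip of the lever, 80 mm from the pivot, about 220 mm above the bench when upright
- reagent_bottle: bystander: amber bottle, diameter 60, 120 tall; origin under its centre
- jar: bystander: jar, diameter 64, 75 tall; origin under its centre
- beaker: bystander: clear open beaker, diameter 70, 85 tall; origin under its centre
- tip_box: bystander: closed box 80 (x) x 120 (y) x 60 tall; origin under its centre
- dish: bystander: flat clear dish, diameter 90, 18 tall; origin under its centre
- rotor_ring: bystander: flat clear ring, diameter 90, 12 tall; origin under its centre
- weight_block: bystander: aluminium cylinder, diameter 44, 30 tall; origin under its centre
Mind the look-alikes: they are no part of the job. Leave any red look-alike of the tube_basket alone.

How it is judged:
On the way, in this order (a step that is already met when the one before it is completed fails the run):
1. the loaded basket is lifted clear of its stand (z of tube_basket in the frame of stand_a above 0.12 m), for 0.1 s.
2. the loaded basket hangs level on both hooks in the bath, let go, the lid still open (x of tube_basket_bar in the frame of bath_hang between -0.008 and 0.008 m and y of tube_basket_bar in the frame of bath_hang between -0.016 and 0.016 m and z of tube_basket_bar in the frame of bath_hang between -0.006 and 0.006 m and angle between tube_basket's own z axis and vertical below 0.12 rad and angle between the y axis of tube_basket and the y axis of bath, either way round below 0.15 rad and contact force between the fingers and tube_basket below 0.2 N and linear speed of tube_basket below 0.03 m/s and value of joint lid above 1 rad), for 0.2 s.
3. the lid is fully shut, the clamp not yet down (value of joint lid below 0.06 rad and value of joint clamp above 0.6 rad), for 0.2 s.
4. the clamp is fully down (value of joint clamp below 0.12 rad), for 0.2 s.
At the end, for the whole second after the job is handed in: The loaded basket hangs at rest with its bar on both hooks in the bath (bar centre within 8 mm across the seats, 16 mm along them and 6 mm in height of its place, tilt under 0.12 rad, bar within 0.15 rad of the bath's y), the lid within 0.06 rad of shut and the clamp within 0.12 rad of fully down (x of tube_basket_bar in the frame of bath_hang between -0.008 and 0.008 m and y of tube_basket_bar in the frame of bath_hang between -0.016 and 0.016 m and z of tube_basket_bar in the frame of bath_hang between -0.006 and 0.006 m and angle between tube_basket's own z axis and vertical below 0.12 rad and angle between the y axis of tube_basket and the y axis of bath, either way round below 0.15 rad and value of joint lid below 0.06 rad and value of joint clamp below 0.12 rad and linear speed of tube_basket below 0.03 m/s); the robot touches nothing.
It fails at once if the loaded basket tips more than 0.4 rad from level (angle between tube_basket's own z axis and vertical above 0.4 rad).
It fails at once if the loaded basket is set down on the bench (height (world z) of tube_basket below 0.014 m).
It fails at once if the clamp is swung down while the lid is open (value of joint clamp below 0.5 rad and value of joint lid above 0.15 rad).
It fails at once if the empty basket is moved more than 25 mm (distance of empty_basket from where it was at the start of the episode above 0.025 m).
It fails at once if a bystander is moved more than 40 mm (distance of any of reagent_bottle, jar, beaker, tip_box, dish, rotor_ring, weight_block from where it was at the start of the episode above 0.04 m).
It also fails if it takes over 72 s, if anything falls off the work surface, if the arm or the gripper's body presses on something with over 40 N, if the wrist force passes 120 N, or if a joint passes its speed limit or range.

## Working session

There is one attempt and no reset: what is moved stays moved. The work goes in short steps, Python scripts to look and compute and a tool call to move; the robot and the scene stay as the last step left them, time stands still between calls to the robot, and variables do not carry over. Pictures are saved under pics/ and viewed, at most 10 in all, crops included, and the job is handed in when it is done.

Besides the shell and the picture viewer there is one more tool, called as name([rows], argument=value, ...), one row to a line, values as JSON. arm_command: Moves the arm, as the interface text tells. Shift numbers are shares of 0.5 m and turn numbers shares of 0.08 rad, none past 1 either way. Its arguments: {"type":"object","properties":{"commands":{"type":"array"},"squeeze":{"type":"number"}},"required":["commands"]}

```bash
mkdir -p pics
python3 - <<'E'
from bench import *
import cv2,numpy as np
np.set_printoptions(precision=4,suppress=True)
for n in("side","top"):
    im=snapshot(n); cv2.imwrite(f"pics/{n}0.png",im[:,:,::-1]); c=calibration(n); print(n,c)
print(get_state())
E
```

```text
side {'fovy': 43.17277530237516, 'cx': 318.6705406360358, 'cy': 247.2040535986656, 'cam_to_world': array([[-0.7018,  0.4668, -0.5381, -0.4098],
       [-0.7123, -0.4556,  0.5339,  0.9031],
       [ 0.004 ,  0.758 ,  0.6522,  1.2891],
       [ 0.    ,  0.    ,  0.    ,  1.    ]])}
top {'fovy': 43.74952800414765, 'cx': 319.30284743632757, 'cy': 248.77923015218843, 'cam_to_world': array([[-0.0091,  0.9983, -0.0575,  0.4533],
       [-0.9999, -0.0088,  0.0054, -0.0738],
       [ 0.0048,  0.0575,  0.9983,  1.6905],
       [ 0.    ,  0.    ,  0.    ,  1.    ]])}
{'time_s': 0.1, 'joint_pos': array([ 1.042 ,  0.2212,  1.5275, -0.    ,  1.3947, -0.1261]), 'joint_vel': array([-0.001 , -0.0007, -0.0056, -0.0017,  0.0003,  0.0003]), 'tau': array([  0.0013, -49.5945, -38.8517,   0.0703,   0.0515,  -0.    ]), 'ee_pos': array([0.2447, 0.5745, 0.2215]), 'tcp_rot': array([ 0.2   ,  0.9798, -0.0008, -0.0003]), 'contact_force': array([ 0.0617,  0.0577, -0.1184]), 'moment': array([-0.0367, -0.0127,  0.017 ]), 'finger_force': 0.0, 'opening': 0.08674019165434786}
```

View pics/side0.png

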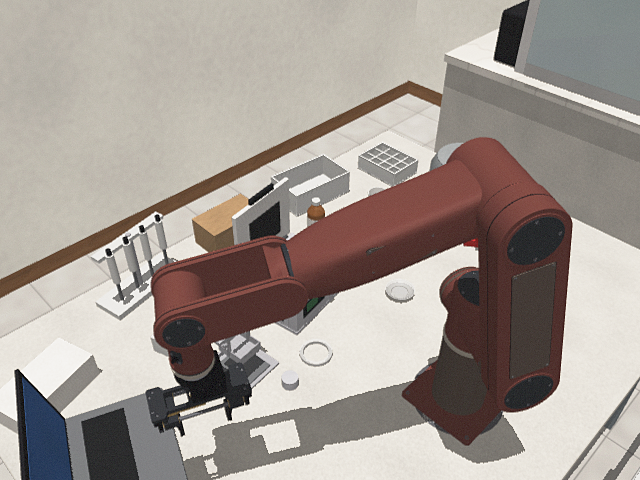

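View pics/top0.png

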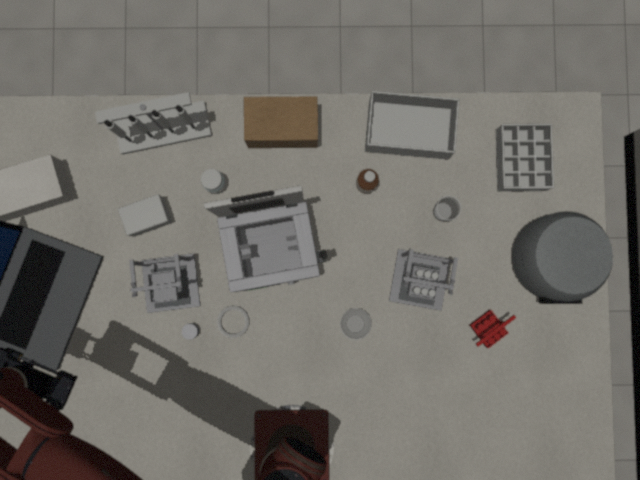

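The loaded-basket candidates are the grey basket with white tubes at top (424,283), the empty grey basket at (165,280), and the red look-alike at (490,328). The one at (424,283) fits, because it is steel and holds six white tubes. The bath is at (268,245) with its lid open, and the clamp is at (325,255). I'll confirm this in one enlarged crop.

```bash
cat > h.py <<'E'
from bench import *
import cv2,numpy as np
np.set_printoptions(precision=4,suppress=True)
def ray(n,u,v):
    c=calibration(n); f=240/np.tan(np.radians(c["fovy"]/2)); T=np.array(c["cam_to_world"])
    return T[:3,3],T[:3,:3]@np.array([(u-c["cx"])/f,-(v-c["cy"])/f,-1])
def onz(n,u,v,z):
    o,d=ray(n,u,v); return o+d*(z-o[2])/d[2]
def pix(n,p):
    c=calibration(n); f=240/np.tan(np.radians(c["fovy"]/2)); T=np.array(c["cam_to_world"])
    q=T[:3,:3].T@(np.array(p)-T[:3,3]); return np.array([c["cx"]+f*q[0]/-q[2],c["cy"]-f*q[1]/-q[2]])
E
python3 - <<'E'
import cv2,numpy as np
im=cv2.imread("pics/top0.png")
a=cv2.resize(im[240:320,385:465],None,fx=5,fy=5,interpolation=cv2.INTER_CUBIC)
b=cv2.resize(im[180:300,200:340],None,fx=2.85,fy=2.85,interpolation=cv2.INTER_CUBIC)
o=np.zeros((400,800,3),np.uint8); o[:400,:400]=a; o[:b.shape[0],400:400+b.shape[1]]=b[:, :400]
cv2.imwrite("pics/crop1.png",cv2.convertScaleAbs(o,alpha=1.3))
E
```

```text
(no output)
```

View pics/crop1.png

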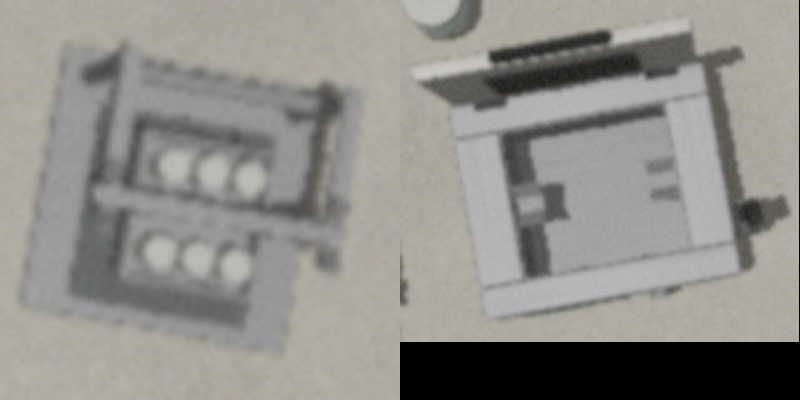

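The crop confirms it: six white tubes sit in the steel basket, its bar runs from about (404,278) to (454,287), and the bath hooks are at about (246,252) and (432→290ish,246). Now I'll measure.

Run:
```python
from h import *
im=cv2.imread("pics/top0.png"); g=cv2.cvtColor(im,cv2.COLOR_BGR2GRAY)
# tubes
sub=g[240:320,385:465]; print("max",sub.max())
for t in(165,175,185):
    n,l,s,c=cv2.connectedComponentsWithStats((sub>t).astype(np.uint8))
    print(t,[(c[i]+[385,240]).round(1).tolist()+[int(s[i,4])] for i in range(1,n) if 8<s[i,4]<80])
def rep(name,pts,z):
    p=np.array(pts,np.float32).reshape(-1,1,2)
    q=cv2.cornerSubPix(g,p.copy(),(3,3),(-1,-1),(3,30,.01)).reshape(-1,2)
    for src in(np.array(pts),q):
        w=np.array([onz("top",*x,z)[:2] for x in src]); e=np.roll(w,-1,0)-w
        print(name,src.round(1).tolist(),"\n w",w.tolist(),"c",w.mean(0),"len",np.linalg.norm(e,axis=1),"ang",np.degrees(np.arctan2(e[:,1],e[:,0])))
rep("rim FL FR RR RL",[(230.5,291.6),(319.3,274.7),(307,201.8),(218.2,218.6)],.12)
rep("well",[(247.,277),(304,266.5),(293.5,217),(237,227.5)],.12)
rep("baseA FL FR RR RL",[(389.5,301),(441,310.5),(457.5,258),(398,248.8)],.008)
rep("bar",[(404,278),(454,287)],.165)
```

```text
max 145
165 []
175 []
185 []
rim FL FR RR RL [[230.5, 291.6], [319.3, 274.7], [307.0, 201.8], [218.2, 218.6]] 
 w [[0.4335146275145689, 0.15138915916602175], [0.47562465902172113, -0.08156306019180029], [0.6684442930332526, -0.05081173457667953], [0.6258529466127498, 0.183685718293793]] c [0.5509 0.0507] len [0.2367 0.1953 0.2383 0.195 ] ang [ -79.7535    9.0614  100.2943 -170.4681]
rim FL FR RR RL [[230.8000030517578, 291.20001220703125], [319.29998779296875, 275.0], [304.3999938964844, 200.5], [218.5, 216.89999389648438]] 
 w [[0.43464955910469016, 0.15052675199004806], [0.4748691935499291, -0.0816167424475201], [0.6719221058223122, -0.04385878312520283], [0.6302745199941712, 0.18297253158650606]] c [0.5529 0.052 ] len [0.2356 0.2006 0.2306 0.1983] ang [ -80.1709   10.8472  100.404  -170.5828]
well [[247.0, 277.0], [304.0, 266.5], [293.5, 217.0], [237.0, 227.5]] 
 w [[0.471317747303902, 0.1081209741295767], [0.4975096257299664, -0.04157178587440657], [0.6283840641794386, -0.014867250732669257], [0.6018646037935114, 0.134172041089957]] c [0.5498 0.0465] len [0.152  0.1336 0.1514 0.1
[... 948 characters left out ...]
47.8000030517578]] 
 w [[0.40245942109362953, -0.27468148926657937], [0.372491843170873, -0.4229883457627186], [0.5207292455514317, -0.47224480339795666], [0.550906338144108, -0.30322319804940734]] c [ 0.4616 -0.3683] len [0.1513 0.1562 0.1717 0.1512] ang [-101.4236  -18.3807   79.8771  169.1166]
bar [[404, 278], [454, 287]] 
 w [[0.46461602768905014, -0.297302336811874], [0.4405386182737257, -0.4244663852427143]] c [ 0.4526 -0.3609] len [0.1294 0.1294] ang [-100.7215   79.2785]
bar [[401.6000061035156, 277.29998779296875], [454.0, 287.0]] 
 w [[0.4664216563785375, -0.2912542652579003], [0.440538632953928, -0.424466362569749]] c [ 0.4535 -0.3579] len [0.1357 0.1357] ang [-100.9955   79.0045]
```

arm_command([
  {"hand":87,"offset":[0,0,-0.1],"angular":[0,0,0]},
  {"hand":87,"offset":[0,0,-0.1],"angular":[0,0,0]},
  {"hand":87,"offset":[0,0,-0.1],"angular":[0,0,0]},
  {"hand":87,"offset":[0,0,-0.1],"angular":[0,0,0]},
  {"hand":87,"offset":[-0.056,-0.078,0],"angular":[0,0,0]},
  {"hand":87,"offset":[-0.056,-0.078,0],"angular":[0,0,0]},
  {"hand":87,"offset":[-0.056,-0.078,0],"angular":[0,0,0]},
  {"hand":87,"offset":[-0.056,-0.078,0],"angular":[0,0,0]},
  {"hand":87,"offset":[-0.056,-0.078,0],"angular":[0,0,0]},
  {"hand":87,"offset":[-0.056,-0.078,0],"angular":[0,0,0]},
])

```text
time_s: 1.35
ee_pos: [0.3077, 0.2923, 0.4221]
tcp_rot: [0.2, 0.98, -0.0, -0.0]
contact_force: [0.6, -0.6, 0.5]
opening: 0.0869
finger_force: 0.0
```

arm_command([
  {"hand":87,"offset":[-0.056,-0.078,0],"angular":[0,0,0]},
  {"hand":87,"offset":[-0.056,-0.078,0],"angular":[0,0,0]},
  {"hand":87,"offset":[-0.056,-0.078,0],"angular":[0,0,0]},
  {"hand":87,"offset":[-0.056,-0.078,0],"angular":[0,0,0]},
  {"hand":87,"offset":[-0.056,-0.078,0],"angular":[0,0,0]},
  {"hand":87,"offset":[-0.056,-0.078,0],"angular":[0,0,0]},
  {"hand":87,"offset":[-0.056,-0.078,0],"angular":[0,0,0]},
  {"hand":87,"offset":[-0.056,-0.078,0],"angular":[0,0,0]},
  {"hand":87,"offset":[-0.056,-0.078,0],"angular":[0,0,0]},
  {"hand":87,"offset":[-0.056,-0.078,0],"angular":[0,0,0]},
])

```text
time_s: 2.6
ee_pos: [0.4125, -0.1763, 0.4222]
tcp_rot: [0.2, 0.98, 0.0, -0.0]
contact_force: [1.2, 0.2, -1.0]
opening: 0.0874
finger_force: 0.0
```

arm_command([
  {"hand":87,"offset":[0,0,0],"angular":[0,0,1]},
  {"hand":87,"offset":[0,0,0],"angular":[0,0,1]},
  {"hand":87,"offset":[0,0,0],"angular":[0,0,1]},
  {"hand":87,"offset":[0,0,0],"angular":[0,0,1]},
  {"hand":87,"offset":[0,0,0],"angular":[0,0,1]},
  {"hand":87,"offset":[0,0,0],"angular":[0,0,1]},
  {"hand":87,"offset":[0,0,0],"angular":[0,0,1]},
  {"hand":87,"offset":[0,0,0],"angular":[0,0,1]},
])

```text
time_s: 3.6
ee_pos: [0.4124, -0.1746, 0.4221]
tcp_rot: [0.499, 0.866, 0.0, -0.0]
contact_force: [0.5, 0.9, -0.1]
opening: 0.087
finger_force: 0.0
```

arm_command([
  {"hand":87,"offset":[0,0,0],"angular":[0,0,1]},
  {"hand":87,"offset":[0,0,0],"angular":[0,0,1]},
  {"hand":87,"offset":[0,0,0],"angular":[0,0,1]},
  {"hand":87,"offset":[0,0,0],"angular":[0,0,1]},
  {"hand":87,"offset":[0,0,0],"angular":[0,0,1]},
  {"hand":87,"offset":[0,0,0],"angular":[0,0,1]},
  {"hand":87,"offset":[0,0,0],"angular":[0,0,1]},
  {"hand":87,"offset":[0,0,0],"angular":[0,0,1]},
  {"hand":87,"offset":[0,0,0],"angular":[0,0,0.95]},
])

```text
time_s: 4.72
ee_pos: [0.4124, -0.1746, 0.4221]
tcp_rot: [0.771, 0.637, -0.0, -0.0]
contact_force: [-0.6, 0.1, -0.4]
opening: 0.0871
finger_force: 0.0
```

Run:
```python
from h import *
im=cv2.imread("pics/top0.png"); g=cv2.cvtColor(im,cv2.COLOR_BGR2GRAY)
sub=g[240:320,385:465]
for t in(120,126,132):
    n,l,s,c=cv2.connectedComponentsWithStats((sub>t).astype(np.uint8))
    P=[(c[i]+[385,240]) for i in range(1,n) if 6<s[i,4]<60]
    print(t,len(P)); 
    if len(P): print(np.array([onz("top",*p,.126)[:2] for p in P]))
R=np.array([[np.cos(np.radians(10)),-np.sin(np.radians(10))],[np.sin(np.radians(10)),np.cos(np.radians(10))]])
c=np.array([.552,.051])
for th in(1.4,1.5,1.57,1.65,1.75,1.9):
    q=[]
    for y in(.115,-.115):
        p=c+R@np.array([.1-.2*np.cos(th),y]); q.append(pix("top",[*p,.12+.2*np.sin(th)]))
    print(th,np.array(q).ravel())
s=snapshot("side");cv2.imwrite("pics/side1.png",s[:,:,::-1])
s=snapshot("top");cv2.imwrite("pics/top1.png",s[:,:,::-1]);print(get_state()["ee_pos"],get_state()["tcp_rot"])
```

```text
120 6
[[ 0.4779 -0.3446]
 [ 0.4745 -0.3645]
 [ 0.4711 -0.3831]
 [ 0.433  -0.3357]
 [ 0.4292 -0.356 ]
 [ 0.4251 -0.3745]]
126 6
[[ 0.4784 -0.3445]
 [ 0.4744 -0.3644]
 [ 0.471  -0.3835]
 [ 0.4325 -0.3355]
 [ 0.43   -0.3558]
 [ 0.4254 -0.3751]]
132 17
[[ 0.5475 -0.2861]
 [ 0.5362 -0.2601]
 [ 0.5078 -0.2679]
 [ 0.4918 -0.2638]
 [ 0.4803 -0.4556]
 [ 0.4782 -0.3443]
 [ 0.476  -0.4428]
 [ 0.4667 -0.2608]
 [ 0.4752 -0.3639]
 [ 0.4703 -0.3829]
 [ 0.4399 -0.2574]
 [ 0.4334 -0.3362]
 [ 0.4292 -0.3554]
 [ 0.4254 -0.3748]
 [ 0.4    -0.2646]
 [ 0.3874 -0.291 ]
 [ 0.3855 -0.3169]]
1.4 [207.6307 221.7859 305.7595 203.7351]
1.5 [205.9565 213.2414 304.1819 195.1954]
1.57 [204.8714 207.2753 303.0798 189.248 ]
1.65 [203.73   200.533  301.8336 182.5426]
1.75 [202.466  192.309  300.3125 174.3872]
1.9 [200.9415 180.6321 298.1507 162.8571]
[ 0.4124 -0.1746  0.4221] [ 0.7705  0.6374 -0.0001 -0.0004]
```

View pics/side1.png

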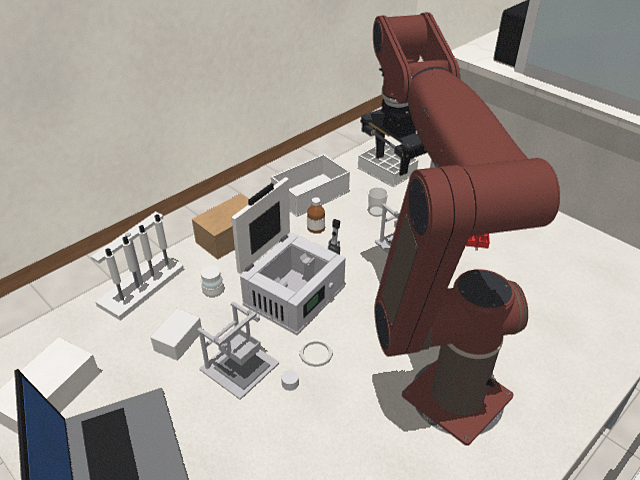

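The lid is at about 1.6 rad and the side view agrees (bath about (295,280), clamp up at (335,235)). The tubes give a basket centre of (0.452,-0.360) and a yaw of -10.7°, which matches the bar. I'm moving over it now.

arm_command([
  {"hand":50,"offset":[-0.07,0.03,0],"angular":[0,0,0]},
  {"hand":50,"offset":[-0.07,0.03,0],"angular":[0,0,0]},
  {"hand":50,"offset":[-0.07,0.03,0],"angular":[0,0,0]},
  {"hand":50,"offset":[-0.07,0.03,0],"angular":[0,0,0]},
  {"hand":50,"offset":[-0.07,0.028,0],"angular":[0,0,0]},
  {"hand":50,"offset":[0,0,0.1],"angular":[0,0,0]},
  {"hand":50,"offset":[0,0,0.1],"angular":[0,0,0]},
  {"hand":50,"offset":[0,0,0.1],"angular":[0,0,0]},
  {"hand":50,"offset":[0,0,0.1],"angular":[0,0,0]},
  {"hand":50,"offset":[0,0,0],"angular":[0,0,0]},
])

```text
time_s: 6.08
ee_pos: [0.4501, -0.358, 0.2175]
tcp_rot: [0.77, 0.638, -0.0, -0.005]
contact_force: [-0.1, 0.1, 0.3]
opening: 0.0498
finger_force: 0.0
```

Run:
```python
from h import *
s=snapshot("top");t=snapshot("side")
a=cv2.resize(s[230:330,370:480],None,fx=3.6,fy=3.6,interpolation=cv2.INTER_CUBIC);b=cv2.resize(t[170:270,345:455],None,fx=3.6,fy=3.6,interpolation=cv2.INTER_CUBIC)
cv2.imwrite("pics/pre.png",np.hstack([a,b])[:,:,::-1]);S=get_state();print(S["ee_pos"],S["tcp_rot"],S["opening"])
a=np.radians(10)
for x,y in((.1,.12),(-.1,.12),(-.1,-.12)):print(pix("side",[.552+x*np.cos(a)-y*np.sin(a),.051+x*np.sin(a)+y*np.cos(a),.12]))
```

```text
[ 0.4529 -0.3608  0.2238] [0.7701 0.6379 0.     0.0003] 0.049827782362958574
[239.0173 273.7421]
[295.8463 303.7294]
[345.5626 255.2939]
```

View pics/pre.png

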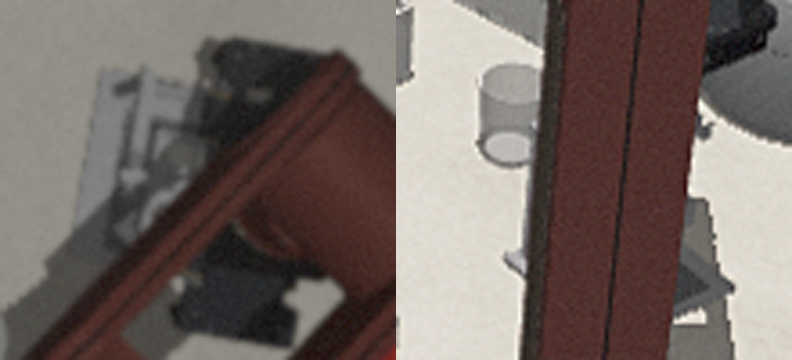

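The arm hides the basket in both views, so I'll rely on the two measurements that agree. Descending and gripping.

arm_command([
  {"hand":50,"offset":[0,0,0.05],"angular":[0,0,0]},
  {"hand":50,"offset":[0,0,0.05],"angular":[0,0,0]},
  {"hand":50,"offset":[0,0,0.05],"angular":[0,0,0]},
  {"hand":50,"offset":[0,0,0.008],"angular":[0,0,0]},
  {"hand":50,"offset":[0,0,0],"angular":[0,0,0]},
  {"hand":0,"offset":[0,0,0],"angular":[0,0,0]},
  {"hand":0,"offset":[0,0,0],"angular":[0,0,0]},
  {"hand":0,"offset":[0,0,0],"angular":[0,0,0]},
  {"hand":0,"offset":[0,0,0],"angular":[0,0,0]},
  {"hand":0,"offset":[0,0,0],"angular":[0,0,0]},
], squeeze=30)

```text
time_s: 7.42
ee_pos: [0.4524, -0.3604, 0.1435]
tcp_rot: [0.77, 0.638, -0.0, -0.0]
contact_force: [-1.1, -0.1, 1.3]
opening: 0.0096
finger_force: 30.3
```

Run:
```python
from h import *
S=get_state();print(S["ee_pos"],S["tcp_rot"],S["opening"],S["finger_force"],S["contact_force"])
im=cv2.imread("pics/side1.png")
cv2.imwrite("pics/bathside.png",cv2.resize(im[170:335,220:360],None,fx=4,fy=3.6,interpolation=cv2.INTER_CUBIC)[:600])
```

```text
[ 0.4524 -0.3604  0.1435] [ 0.7703  0.6376 -0.0001 -0.0002] 0.00956871819519349 30.264878729358315 [-1.1199 -0.1196  1.3329]
```

View pics/bathside.png

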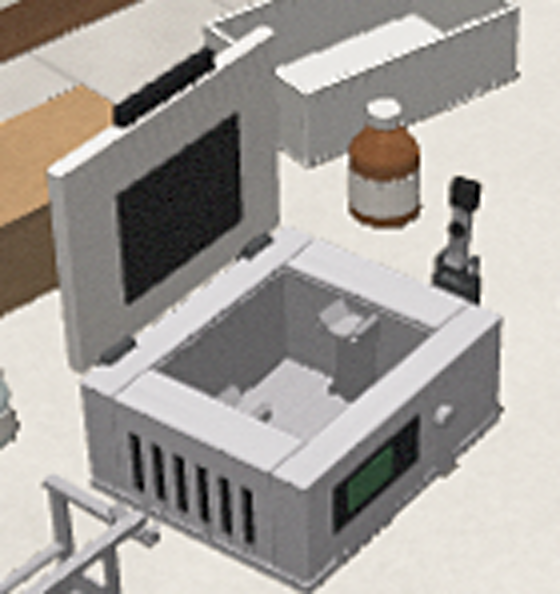

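Grip confirmed: the opening is 9.6 mm at 30 N. In the side crop the rim corners are about 2 px lower than predicted, so I'll check that the two views agree before placing. First I'll lift straight up.

arm_command([
  {"hand":0,"offset":[0,0,-0.02],"angular":[0,0,0]},
  {"hand":0,"offset":[0,0,-0.04],"angular":[0,0,0]},
  {"hand":0,"offset":[0,0,-0.06],"angular":[0,0,0]},
  {"hand":0,"offset":[0,0,-0.06],"angular":[0,0,0]},
  {"hand":0,"offset":[0,0,-0.06],"angular":[0,0,0]},
  {"hand":0,"offset":[0,0,-0.06],"angular":[0,0,0]},
  {"hand":0,"offset":[0,0,-0.06],"angular":[0,0,0]},
  {"hand":0,"offset":[0,0,-0.04],"angular":[0,0,0]},
  {"hand":0,"offset":[0,0,-0.02],"angular":[0,0,0]},
  {"hand":0,"offset":[0,0,0],"angular":[0,0,0]},
])

```text
time_s: 8.68
ee_pos: [0.4526, -0.3606, 0.3539]
tcp_rot: [0.77, 0.638, 0.0, 0.0]
contact_force: [-0.1, 0.1, -4.4]
opening: 0.0097
finger_force: 30.2
```

Run:
```python
from h import *
S=get_state();print(S["ee_pos"],S["tcp_rot"],S["opening"],S["finger_force"],S["contact_force"])
def tri(a,b):
    (o1,d1),(o2,d2)=ray("top",*a),ray("side",*b)
    A=np.stack([d1,-d2],1); s=np.linalg.lstsq(A,o2-o1,rcond=None)[0]
    p,q=o1+s[0]*d1,o2+s[1]*d2; return (p+q)/2,np.linalg.norm(p-q)
f=lambda x,y:(220+(x+.5)/4-.5,170+(y+.5)/3.6-.5)
for n,a,b in(("FL",(230.5,291.4),f(305,490)),("FR",(319.3,274.8),f(500,318)),("RL",(218.3,218),f(82,380)),("wFL",(247,277),f(305,440)),("wFR",(304,266.6),f(440,325)),("wRR",(292.5,216),f(288,265)),("cap",(370,176),f(383,108))):
    print(n,*tri(a,b),onz("side",*b,.12)[:2],onz("top",*a,.12)[:2])
# weight block / ring centroid in both views
t=cv2.imread("pics/top0.png");s=cv2.imread("pics/side1.png")
```

```text
[ 0.4526 -0.3606  0.3539] [0.7704 0.6376 0.     0.0003] 0.009682483254280618 30.226744478568435 [-0.0554  0.0726 -4.3521]
FL [0.4335 0.1521 0.112 ] 0.0013037686034382968 [0.4272 0.1568] [0.434  0.1514]
FR [ 0.4753 -0.0817  0.1107] 0.00041528972827018954 [ 0.4682 -0.0741] [ 0.4754 -0.0816]
RL [0.6281 0.1844 0.114 ] 1.3692105795868679e-05 [0.6228 0.1881] [0.6274 0.1834]
wFL [0.4732 0.1112 0.1071] 0.004660960890894941 [0.4653 0.1213] [0.4713 0.1081]
wFR [ 0.4973 -0.0416  0.1142] 0.0003870126925185206 [ 0.4926 -0.037 ] [ 0.4972 -0.0416]
wRR [ 0.6307 -0.013   0.1136] 0.0029577166328161233 [ 0.6238 -0.0089] [ 0.6311 -0.0122]
cap [ 0.7372 -0.2188  0.1136] 0.00044135827105648134 [ 0.7311 -0.2126] [ 0.7359 -0.2184]
```

The 3D points all come out about 7 mm low in z, including the bottle cap, so this is a calibration bias. The top view proved right at the grasp, where the bar closed with almost no side force, so I'm using the top-view bath centre (0.5525, 0.0505) and yaw 10°. I'll turn, then traverse.

arm_command([
  {"hand":0,"offset":[0,0,0],"angular":[0,0,-0.5]},
  {"hand":0,"offset":[0,0,0],"angular":[0,0,-0.75]},
  {"hand":0,"offset":[0,0,0],"angular":[0,0,-0.75]},
  {"hand":0,"offset":[0,0,0],"angular":[0,0,-0.75]},
  {"hand":0,"offset":[0,0,0],"angular":[0,0,-0.75]},
  {"hand":0,"offset":[0,0,0],"angular":[0,0,-0.5]},
  {"hand":0,"offset":[0,0,0],"angular":[0,0,-0.5]},
  {"hand":0,"offset":[0.015,0.01,0],"angular":[0,0,0]},
  {"hand":0,"offset":[0.035,0.02,0],"angular":[0,0,0]},
  {"hand":0,"offset":[0.05,0.02,0],"angular":[0,0,0]},
], squeeze=45)

```text
time_s: 9.93
ee_pos: [0.469, -0.3053, 0.3529]
tcp_rot: [0.644, 0.765, 0.0, -0.001]
contact_force: [0.0, 0.2, -2.4]
opening: 0.0096
finger_force: 45.5
```

arm_command([
  {"hand":0,"offset":[0.07,0.03,0],"angular":[0,0,0]},
  {"hand":0,"offset":[0.08,0.03,0],"angular":[0,0,0]},
  {"hand":0,"offset":[0.08,0.03,0],"angular":[0,0,0]},
  {"hand":0,"offset":[0.08,0.03,0],"angular":[0,0,0]},
  {"hand":0,"offset":[0.08,0.03,0],"angular":[0,0,0]},
  {"hand":0,"offset":[0.08,0.03,0],"angular":[0,0,0]},
  {"hand":0,"offset":[0.08,0.03,0],"angular":[0,0,0]},
  {"hand":0,"offset":[0.07,0.03,0],"angular":[0,0,0]},
  {"hand":0,"offset":[0.04,0.02,0],"angular":[0,0,0]},
  {"hand":0,"offset":[0.015,0.03,0],"angular":[0,0,0]},
])

```text
time_s: 11.18
ee_pos: [0.5535, 0.0529, 0.3536]
tcp_rot: [0.643, 0.766, 0.0, -0.0]
contact_force: [-0.0, -0.6, -2.9]
opening: 0.0097
finger_force: 45.7
```

```bash
cat > mv.py <<'E'
from h import *
import sys
from scipy.spatial.transform import Rotation as R
def rem(tx,ty,tz,yaw):
    S=get_state(); r=R.from_quat(S["tcp_rot"]); y=r.as_matrix()[:,1]
    print("pos",S["ee_pos"],"yaw",np.degrees(np.arctan2(y[1],y[0])),"z axis",r.as_matrix()[:,2],"t",S["time_s"],"open",S["opening"],"F",S["contact_force"],S["finger_force"])
    print("shift units",r.inv().apply(np.array([tx,ty,tz])-S["ee_pos"])/.5,"turn units",-(np.radians(yaw)-np.arctan2(y[1],y[0]))/.08)
if __name__=="__main__": rem(*map(float,sys.argv[1:]))
E
sleep 0; python3 mv.py .5525 .0505 .0870 10
python3 -c "
from h import *
s=snapshot('side');t=snapshot('top')
a=cv2.resize(s[130:330,210:410],(400,400));b=cv2.resize(t[160:320,190:350],(400,400))
cv2.imwrite('pics/over.png',np.hstack([a,b])[:,:,::-1])"
```

```text
pos [0.5535 0.0529 0.3536] yaw 9.984970697062808 z axis [ 0.0001  0.0004 -1.    ] t 11.175 open 0.00968983407414757 F [-0.003  -0.6231 -2.8865] 45.6877778749913
shift units [-0.0046 -0.0028  0.5333] turn units -0.0032788852566707077
```

View pics/over.png

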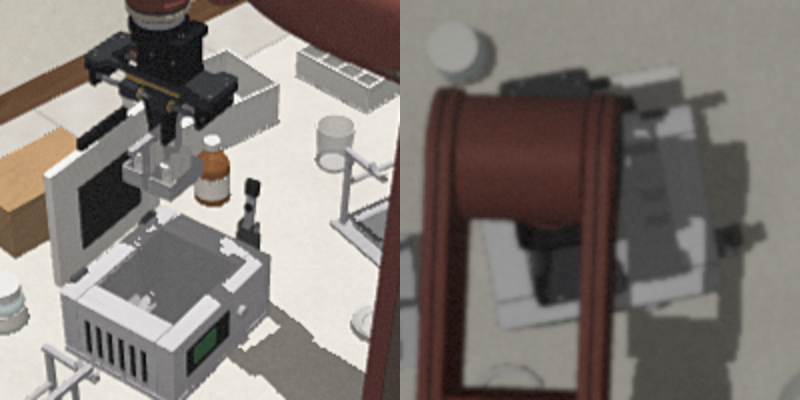

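Side view: the basket is held level above the well, with the lid open behind the gripper. Descending in stages.

arm_command([
  {"hand":0,"offset":[-0.005,-0.003,0.03],"angular":[0,0,0]},
  {"hand":0,"offset":[0,0,0.05],"angular":[0,0,0]},
  {"hand":0,"offset":[0,0,0.05],"angular":[0,0,0]},
  {"hand":0,"offset":[0,0,0.05],"angular":[0,0,0]},
  {"hand":0,"offset":[0,0,0.03],"angular":[0,0,0]},
  {"hand":0,"offset":[0,0,0],"angular":[0,0,0]},
])

```text
time_s: 12.02
ee_pos: [0.5515, 0.0471, 0.2468]
tcp_rot: [0.644, 0.765, -0.001, -0.001]
contact_force: [0.2, 0.4, -1.9]
opening: 0.0092
finger_force: 45.6
```

arm_command([
  {"hand":0,"offset":[0,0,0.04],"angular":[0,0,0]},
  {"hand":0,"offset":[0,0,0.04],"angular":[0,0,0]},
  {"hand":0,"offset":[0,0,0.04],"angular":[0,0,0]},
  {"hand":0,"offset":[0,0,0.02],"angular":[0,0,0]},
  {"hand":0,"offset":[0,0,0],"angular":[0,0,0]},
])

```text
time_s: 12.65
ee_pos: [0.5519, 0.0478, 0.1773]
tcp_rot: [0.644, 0.765, -0.001, -0.001]
contact_force: [-0.8, -0.1, -3.3]
opening: 0.0093
finger_force: 45.6
```

```bash
python3 mv.py .5525 .0505 .0870 10
python3 -c "
from h import *
s=snapshot('side');t=snapshot('top')
a=cv2.resize(s[170:330,210:370],(400,400));b=cv2.resize(t[160:320,190:350],(400,400))
cv2.imwrite('pics/over2.png',np.hstack([a,b])[:,:,::-1])"
```

```text
pos [0.5519 0.0478 0.1773] yaw 9.85921853309056 z axis [-0.0023  0.0001 -1.    ] t 12.65 open 0.009257959689774605 F [-0.7877 -0.1047 -3.2877] 45.63847476616502
shift units [0.0051 0.0025 0.1805] turn units -0.030713751541964346
```

View pics/over2.png

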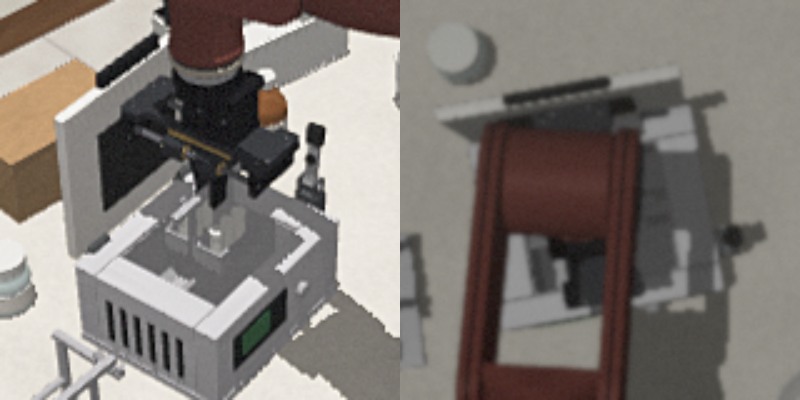

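The basket is entering the well level, with no contact so far. Continuing down.

arm_command([
  {"hand":0,"offset":[0.004,0.001,0.03],"angular":[0,0,0]},
  {"hand":0,"offset":[0,0,0.03],"angular":[0,0,0]},
  {"hand":0,"offset":[0,0,0.03],"angular":[0,0,0]},
  {"hand":0,"offset":[0,0,0.03],"angular":[0,0,0]},
  {"hand":0,"offset":[0,0,0],"angular":[0,0,0]},
])

```text
time_s: 13.38
ee_pos: [0.5513, 0.0498, 0.1163]
tcp_rot: [0.644, 0.765, -0.001, -0.002]
contact_force: [0.1, 0.9, -2.4]
opening: 0.0098
finger_force: 45.6
```

arm_command([
  {"hand":0,"offset":[0,0,0.02],"angular":[0,0,0]},
  {"hand":0,"offset":[0,0,0.02],"angular":[0,0,0]},
  {"hand":0,"offset":[0,0,0.01],"angular":[0,0,0]},
  {"hand":0,"offset":[0,0,0],"angular":[0,0,0]},
  {"hand":0,"offset":[0,0,0],"angular":[0,0,0]},
])

```text
time_s: 14.0
ee_pos: [0.5531, 0.0498, 0.0939]
tcp_rot: [0.644, 0.765, 0.0, 0.0]
contact_force: [0.4, -0.5, -3.1]
opening: 0.0095
finger_force: 45.6
```

```bash
python3 mv.py .5525 .0505 .0870 10
```

```text
pos [0.5531 0.0498 0.0939] yaw 9.857091998374155 z axis [ 0.0006 -0.0001 -1.    ] t 14.0 open 0.009491189459577632 F [ 0.4168 -0.5167 -3.1457] 45.64128871075809
shift units [ 0.0017 -0.0009  0.0138] turn units -0.031177689447705118
```

arm_command([
  {"hand":0,"offset":[0,0,0.006],"angular":[0,0,0]},
  {"hand":0,"offset":[0,0,0.006],"angular":[0,0,0]},
  {"hand":0,"offset":[0,0,0.002],"angular":[0,0,0]},
  {"hand":0,"offset":[0,0,0],"angular":[0,0,0]},
  {"hand":0,"offset":[0,0,0],"angular":[0,0,0]},
])

```text
time_s: 14.62
ee_pos: [0.5529, 0.0498, 0.0866]
tcp_rot: [0.644, 0.765, 0.0, 0.0]
contact_force: [0.4, 0.2, -2.1]
opening: 0.0093
finger_force: 45.7
```

```bash
python3 mv.py .5525 .0505 .0865 10
python3 -c "
from h import *
s=snapshot('side')
cv2.imwrite('pics/hang.png',cv2.resize(s[200:320,230:360],None,fx=5,fy=5,interpolation=cv2.INTER_CUBIC)[:,:,::-1])"
```

```text
pos [0.5529 0.0498 0.0866] yaw 9.853827132357067 z axis [ 0.0001 -0.     -1.    ] t 14.625 open 0.009343264388245884 F [ 0.3868  0.1604 -2.0536] 45.65005763433874
shift units [ 0.0016 -0.0004  0.0001] turn units -0.031889972718138204
```

View pics/hang.png

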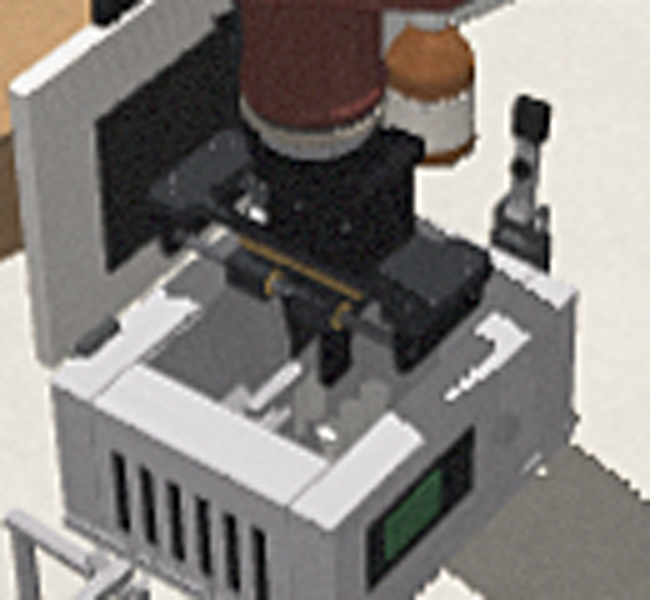

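The bar's near end is in the left hook at crop (250,400), and the force shows the weight starting to transfer. I'll lower 2 mm more, then release partially.

arm_command([
  {"hand":0,"offset":[0,0,0.002],"angular":[0,0,0]},
  {"hand":0,"offset":[0,0,0.001],"angular":[0,0,0]},
  {"hand":0,"offset":[0,0,0],"angular":[0,0,0]},
  {"hand":0,"offset":[0,0,0],"angular":[0,0,0]},
])

```text
time_s: 15.18
ee_pos: [0.5529, 0.0498, 0.0865]
tcp_rot: [0.644, 0.765, -0.0, 0.0]
contact_force: [-5.8, -0.1, 7.9]
opening: 0.0095
finger_force: 45.8
```

It's seated: the bar centre computes to 0.103 and the upward force is 8 N. Releasing.

arm_command([
  {"hand":14,"offset":[0,0,-0.002],"angular":[0,0,0]},
  {"hand":20,"offset":[0,0,0],"angular":[0,0,0]},
  {"hand":36,"offset":[0,0,0],"angular":[0,0,0]},
  {"hand":36,"offset":[0,0,0],"angular":[0,0,0]},
  {"hand":36,"offset":[0,0,0],"angular":[0,0,0]},
  {"hand":36,"offset":[0,0,0],"angular":[0,0,0]},
])

```text
time_s: 15.92
ee_pos: [0.5528, 0.0498, 0.086]
tcp_rot: [0.644, 0.765, -0.0, -0.0]
contact_force: [-0.1, 0.3, 0.2]
opening: 0.0355
finger_force: 0.0
```

arm_command([
  {"hand":36,"offset":[0,0,-0.03],"angular":[0,0,0]},
  {"hand":36,"offset":[0,0,-0.06],"angular":[0,0,0]},
  {"hand":36,"offset":[0,0,-0.1],"angular":[0,0,0]},
  {"hand":36,"offset":[0,0,-0.1],"angular":[0,0,0]},
  {"hand":36,"offset":[0,0,-0.1],"angular":[0,0,0]},
  {"hand":0,"offset":[0,0,-0.1],"angular":[0,0,0]},
  {"hand":0,"offset":[0,0,-0.1],"angular":[0,0,0]},
  {"hand":0,"offset":[0,0,-0.06],"angular":[0,0,0]},
])

```text
time_s: 16.92
ee_pos: [0.553, 0.0498, 0.4158]
tcp_rot: [0.644, 0.765, 0.002, 0.002]
contact_force: [0.6, -0.3, 0.2]
opening: 0.0134
finger_force: 0.0
```

```bash
python3 mv.py .68 .0 .36 10
python3 - <<'E'
from h import *
s=snapshot('side');cv2.imwrite('pics/s2.png',s[:,:,::-1]);t=snapshot('top');cv2.imwrite('pics/t2.png',t[:,:,::-1])
g=t[200:300,210:330].mean(2)
n,l,st,c=cv2.connectedComponentsWithStats((g>126).astype(np.uint8))
for i in range(1,n):
    if 5<st[i,4]<60: print(c[i]+[210,200],st[i,4],onz("top",*(c[i]+[210,200]),.069)[:2])
E
```

```text
pos [0.553  0.0498 0.4158] yaw 9.858649727393377 z axis [ 0.0053 -0.0002 -1.    ] t 16.925 open 0.013402432141574163 F [ 0.5596 -0.3232  0.1867] 0.0
shift units [-0.1415  0.2326  0.113 ] turn units -0.03083784569471379
[290.3846 212.3846] 13 [ 0.6468 -0.0045]
[279.5   226.625] 8 [0.6081 0.0253]
[278.9245 253.1887] 53 [0.5357 0.0273]
[280.5 265. ] 30 [0.5036 0.0232]
```

Released and clear. I'm moving behind the lid, then I'll check the hang.

arm_command([
  {"hand":0,"offset":[0,0.062,0],"angular":[0,0,0]},
  {"hand":0,"offset":[0,0.062,0],"angular":[0,0,0]},
  {"hand":0,"offset":[0,0.062,0],"angular":[0,0,0]},
  {"hand":0,"offset":[0,0.062,0],"angular":[0,0,0]},
  {"hand":0,"offset":[0,0.062,0],"angular":[0,0,0]},
  {"hand":0,"offset":[0,0,0],"angular":[0,0,0]},
])

```text
time_s: 17.77
ee_pos: [0.7062, 0.0765, 0.4076]
tcp_rot: [0.644, 0.765, -0.001, -0.002]
contact_force: [0.2, -0.4, -0.1]
opening: 0.0003
finger_force: 0.0
```

```bash
python3 mv.py .7046 .0774 .285 10
python3 - <<'E'
from h import *
s=snapshot('side');t=snapshot('top')
a=cv2.resize(s[170:320,230:360],(520,600),interpolation=cv2.INTER_CUBIC);b=cv2.resize(t[180:300,280:340],(280,560),interpolation=cv2.INTER_CUBIC)
b=cv2.copyMakeBorder(b,0,40,0,0,0);cv2.imwrite('pics/hang2.png',np.hstack([a,b])[:,:,::-1])
cv2.imwrite('pics/t3.png',t[:,:,::-1]);cv2.imwrite('pics/s3.png',s[:,:,::-1])
E
```

```text
pos [0.7062 0.0765 0.4076] yaw 9.86742222259214 z axis [-0.0044  0.     -1.    ] t 17.775 open 0.0003341807682658079 F [ 0.1646 -0.4151 -0.105 ] 0.0
shift units [ 0.0022 -0.0017  0.2453] turn units -0.028923984134291217
```

View pics/hang2.png

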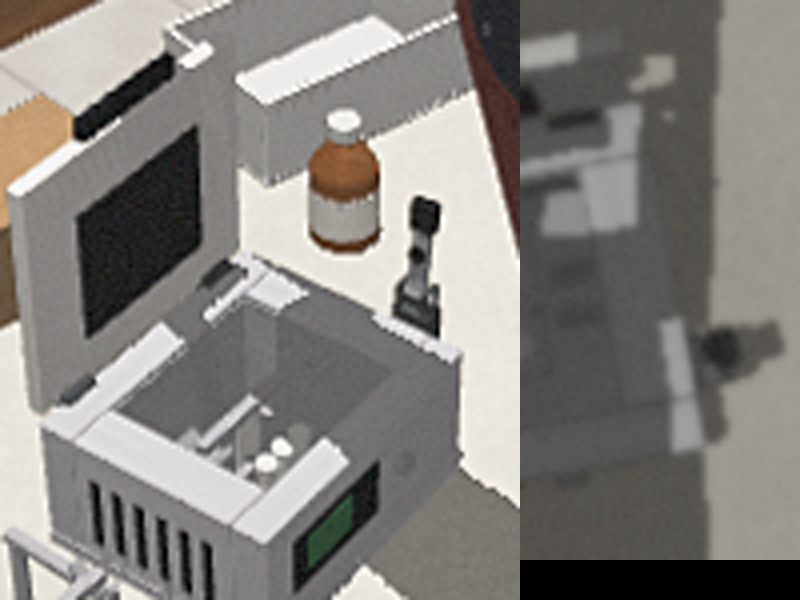

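The near end of the bar lies in the left hook at crop (225,420), the front tubes stand upright at (265,463) and (283,448), and the clamp is upright with its black grip at (424,212). I'll check those pixels against the expected positions.

Run:
```python
from h import *
a=np.radians(10)
W=lambda x,y,z:[.5528+x*np.cos(a)-y*np.sin(a),.05+x*np.sin(a)+y*np.cos(a),z]
for y in(.02,0,-.02):print("tube",pix("side",W(-.023,y,.069))+[0,2])
print("bar L,R",pix("side",W(0,.065,.108))+[0,2],pix("side",W(0,-.065,.108))+[0,2])
for z in(.2,.215,.225):
    p=onz("top",323.3,255,z)[:2]-[.5528,.05]; print("grip b",z,p@[np.cos(a),np.sin(a)],p@[-np.sin(a),np.cos(a)])
for th in(1.4,1.57,1.7,1.9):print(th,pix("top",W(-.05,-.124+.067*np.cos(th),.142+.067*np.sin(th))),pix("side",W(-.05,-.124+.067*np.cos(th),.142+.067*np.sin(th)))+[0,2])
t=cv2.imread("pics/t3.png");s=cv2.imread("pics/s3.png")
for n,im,(x0,x1,y0,y1) in(("top",t,(312,338,240,270)),("side",s,(328,345,212,235))):
    m=(im[y0:y1,x0:x1].max(2)<45);yy,xx=np.nonzero(m);print(n,m.sum(),xx.mean()+x0,yy.mean()+y0)
```

```text
tube [295.8643 286.0948]
tube [300.0222 282.1821]
tube [304.1221 278.324 ]
bar L,R [279.3797 281.8761] [306.7737 256.9879]
grip b 0.2 -0.053415339249584075 -0.13436520251973427
grip b 0.215 -0.05407986083823242 -0.13406585306086088
grip b 0.225 -0.05452287523066458 -0.1338662867549453
1.4 [314.4711 255.0931] [330.53   228.4316]
1.57 [318.9618 254.2422] [332.7876 226.1477]
1.7 [322.4012 253.6155] [334.4969 224.7662]
1.9 [327.5373 252.7218] [337.0214 223.3119]
top 25 322.2 254.28
side 55 335.6181818181818 225.0
```

arm_command([
  {"hand":0,"offset":[0,0,0.06],"angular":[0,0,0]},
  {"hand":0,"offset":[0,0,0.06],"angular":[0,0,0]},
  {"hand":0,"offset":[0,0,0.06],"angular":[0,0,0]},
  {"hand":0,"offset":[0,0,0.06],"angular":[0,0,0]},
  {"hand":0,"offset":[0,0,0],"angular":[0,0,0]},
])

```text
time_s: 18.5
ee_pos: [0.7031, 0.0762, 0.2884]
tcp_rot: [0.644, 0.765, -0.002, -0.002]
contact_force: [0.4, -0.1, 0.3]
opening: 0.0003
finger_force: 0.0
```

The tubes are within 1 px of the expected place, so the hang is good. Now I'll push the lid along its arc.

arm_command([
  {"hand":0,"offset":[0,-0.024,0],"angular":[0,0,0]},
  {"hand":0,"offset":[0,-0.024,0],"angular":[0,0,0]},
  {"hand":0,"offset":[0,-0.028,0],"angular":[0,0,0]},
  {"hand":0,"offset":[0,-0.028,0],"angular":[0,0,0]},
  {"hand":0,"offset":[0,-0.033,0.006],"angular":[0,0,0]},
  {"hand":0,"offset":[0,-0.033,0.006],"angular":[0,0,0]},
])

```text
time_s: 19.25
ee_pos: [0.6227, 0.0617, 0.2891]
tcp_rot: [0.644, 0.765, 0.002, 0.003]
contact_force: [2.6, 1.3, 1.8]
opening: 0.0003
finger_force: 1.4
```

arm_command([
  {"hand":0,"offset":[0,-0.03,0.012],"angular":[0,0,0]},
  {"hand":0,"offset":[0,-0.03,0.012],"angular":[0,0,0]},
  {"hand":0,"offset":[0,-0.028,0.018],"angular":[0,0,0]},
  {"hand":0,"offset":[0,-0.028,0.018],"angular":[0,0,0]},
  {"hand":0,"offset":[0,-0.023,0.024],"angular":[0,0,0]},
  {"hand":0,"offset":[0,-0.023,0.024],"angular":[0,0,0]},
])

```text
time_s: 20.0
ee_pos: [0.5428, 0.0477, 0.2344]
tcp_rot: [0.644, 0.765, 0.002, 0.002]
contact_force: [-0.2, -0.5, 2.7]
opening: 0.0007
finger_force: 1.0
```

arm_command([
  {"hand":0,"offset":[0,-0.018,0.028],"angular":[0,0,0]},
  {"hand":0,"offset":[0,-0.018,0.028],"angular":[0,0,0]},
  {"hand":0,"offset":[0,-0.012,0.03],"angular":[0,0,0]},
  {"hand":0,"offset":[0,-0.012,0.03],"angular":[0,0,0]},
  {"hand":0,"offset":[0,-0.006,0.024],"angular":[0,0,0]},
  {"hand":0,"offset":[0,-0.006,0.024],"angular":[0,0,0]},
  {"hand":0,"offset":[0,0,0.008],"angular":[0,0,0]},
  {"hand":0,"offset":[0,0,0.008],"angular":[0,0,0]},
  {"hand":0,"offset":[0,0,0],"angular":[0,0,0]},
])

```text
time_s: 21.12
ee_pos: [0.5066, 0.0418, 0.1408]
tcp_rot: [0.644, 0.765, 0.0, -0.0]
contact_force: [-0.4, -0.0, 0.8]
opening: 0.0004
finger_force: 0.0
```

```bash
python3 mv.py .503 .041 .134 10
```

```text
pos [0.5066 0.0418 0.1408] yaw 9.858066954802124 z axis [-0.0001  0.0001 -1.    ] t 21.125 open 0.00040721591106786085 F [-0.4243 -0.0101  0.7912] 0.0
shift units [-0.0004 -0.0073  0.0136] turn units -0.030964986951060453
```

arm_command([
  {"hand":0,"offset":[0,0,0.008],"angular":[0,0,0]},
  {"hand":0,"offset":[0,0,0.006],"angular":[0,0,0]},
  {"hand":0,"offset":[0,0,0.002],"angular":[0,0,0]},
  {"hand":0,"offset":[0,0,0],"angular":[0,0,0]},
  {"hand":0,"offset":[0,0,0],"angular":[0,0,0]},
])

```text
time_s: 21.75
ee_pos: [0.5067, 0.0417, 0.1343]
tcp_rot: [0.644, 0.765, 0.0, 0.0]
contact_force: [-5.5, 0.5, 10.1]
opening: 0.0003
finger_force: 4.9
```

The lid is shut: the finger stopped at z = 0.134 (lid top) with 10 N. Now I'll go up, over to the outside of the clamp, and down.

arm_command([
  {"hand":0,"offset":[0,0,-0.082],"angular":[0,0,0]},
  {"hand":0,"offset":[0,0,-0.082],"angular":[0,0,0]},
  {"hand":0,"offset":[0,0,-0.082],"angular":[0,0,0]},
  {"hand":0,"offset":[0,0,-0.082],"angular":[0,0,0]},
  {"hand":0,"offset":[-0.064,-0.01,0],"angular":[0,0,0]},
  {"hand":0,"offset":[-0.064,0,0],"angular":[0,0,0]},
  {"hand":0,"offset":[-0.064,0,0],"angular":[0,0,0]},
  {"hand":0,"offset":[-0.064,0,0],"angular":[0,0,0]},
  {"hand":0,"offset":[-0.064,0,0],"angular":[0,0,0]},
  {"hand":0,"offset":[-0.064,0,0],"angular":[0,0,0]},
])

```text
time_s: 23.0
ee_pos: [0.5346, -0.1493, 0.2968]
tcp_rot: [0.644, 0.765, 0.0, -0.0]
contact_force: [0.3, 0.7, 0.4]
opening: 0.0004
finger_force: 0.0
```

arm_command([
  {"hand":0,"offset":[0,0,0],"angular":[0,0,0]},
  {"hand":0,"offset":[0,0,0.05],"angular":[0,0,0]},
  {"hand":0,"offset":[0,0,0.05],"angular":[0,0,0]},
  {"hand":0,"offset":[0,0,0.05],"angular":[0,0,0]},
  {"hand":0,"offset":[0,0,0.04],"angular":[0,0,0]},
  {"hand":0,"offset":[0,0,0],"angular":[0,0,0]},
  {"hand":0,"offset":[0,0,0],"angular":[0,0,0]},
])

```text
time_s: 23.88
ee_pos: [0.535, -0.1482, 0.203]
tcp_rot: [0.644, 0.765, 0.0, 0.001]
contact_force: [-0.1, 0.0, 0.2]
opening: 0.001
finger_force: 0.0
```

Run:
```python
from h import *
from mv import rem
a=np.radians(10)
W=lambda x,y,z:[.5528+x*np.cos(a)-y*np.sin(a),.05+x*np.sin(a)+y*np.cos(a),z]
rem(*W(-.052,-.15,.2045),10)
s=snapshot("side");cv2.imwrite("pics/s4.png",s[:,:,::-1])
m=s[212:235,328:345].max(2)<45;yy,xx=np.nonzero(m);print("grip",m.sum(),xx.mean()+328,yy.mean()+212)
# lid lip: dark blob at front edge, predicted when shut
print("lip",pix("side",W(-.109,0,.13))+[0,2]);p=(pix("side",W(-.109,0,.13))+[0,2]).astype(int);print(s[p[1]-6:p[1]+7,p[0]].max(1))
```

```text
pos [ 0.535  -0.1482  0.203 ] yaw 9.8681785740694 z axis [ 0.0012 -0.0004 -1.    ] t 23.875 open 0.0010291964623479824 F [-0.0645  0.0324  0.1624] 0.0
shift units [ 0.0843 -0.0002 -0.0031] turn units -0.028758973839534963
grip 60 336.35 223.98333333333332
lip [324.5283 278.8263]
[242 249 237 115  38  37  45  38  45  40  41  29  44]
```

The lip is dark at its predicted shut position. Swinging the clamp over along its arc.

arm_command([
  {"hand":0,"offset":[0.042,0,0],"angular":[0,0,0]},
  {"hand":0,"offset":[0.042,0,0],"angular":[0,0,0]},
  {"hand":0,"offset":[0.02,0,0],"angular":[0,0,0]},
  {"hand":0,"offset":[0.02,0,0],"angular":[0,0,0]},
  {"hand":0,"offset":[0.02,0,0.003],"angular":[0,0,0]},
  {"hand":0,"offset":[0.02,0,0.005],"angular":[0,0,0]},
  {"hand":0,"offset":[0.016,0,0.01],"angular":[0,0,0]},
  {"hand":0,"offset":[0.016,0,0.01],"angular":[0,0,0]},
])

```text
time_s: 24.92
ee_pos: [0.5175, -0.0513, 0.1875]
tcp_rot: [0.644, 0.765, -0.0, -0.0]
contact_force: [-0.7, -0.4, 0.3]
opening: 0.0002
finger_force: 0.5
```

arm_command([
  {"hand":0,"offset":[0.012,0,0.014],"angular":[0,0,0]},
  {"hand":0,"offset":[0.012,0,0.014],"angular":[0,0,0]},
  {"hand":0,"offset":[0.008,0,0.017],"angular":[0,0,0]},
  {"hand":0,"offset":[0.008,0,0.017],"angular":[0,0,0]},
  {"hand":0,"offset":[0.002,0,0.013],"angular":[0,0,0]},
  {"hand":0,"offset":[0,0,0.013],"angular":[0,0,0]},
  {"hand":0,"offset":[0,0,0.004],"angular":[0,0,0]},
  {"hand":0,"offset":[0,0,0],"angular":[0,0,0]},
])

```text
time_s: 25.92
ee_pos: [0.5143, -0.0306, 0.1475]
tcp_rot: [0.644, 0.765, 0.0, -0.0]
contact_force: [-19.0, 4.6, 38.0]
opening: 0.0004
finger_force: 19.1
```

The finger stopped at z = 0.1475, the clamped height of the grip's top (0.148). Retreating upward and verifying.

arm_command([
  {"hand":0,"offset":[0,0,-0.02],"angular":[0,0,0]},
  {"hand":0,"offset":[0,0,-0.06],"angular":[0,0,0]},
  {"hand":0,"offset":[0,0,-0.1],"angular":[0,0,0]},
  {"hand":0,"offset":[0,0,-0.1],"angular":[0,0,0]},
  {"hand":0,"offset":[0,0,-0.1],"angular":[0,0,0]},
  {"hand":0,"offset":[-0.1,0,0],"angular":[0,0,0]},
  {"hand":0,"offset":[-0.1,0,0],"angular":[0,0,0]},
  {"hand":0,"offset":[-0.1,0,0],"angular":[0,0,0]},
  {"hand":0,"offset":[-0.1,0,0],"angular":[0,0,0]},
  {"hand":0,"offset":[0,0,0],"angular":[0,0,0]},
])

```text
time_s: 27.18
ee_pos: [0.5479, -0.2314, 0.3305]
tcp_rot: [0.645, 0.764, -0.001, -0.001]
contact_force: [-0.4, 0.6, -0.6]
opening: 0.0004
finger_force: 0.0
```

Run:
```python
from h import *
a=np.radians(10)
W=lambda x,y,z:[.5528+x*np.cos(a)-y*np.sin(a),.05+x*np.sin(a)+y*np.cos(a),z]
for n in("side","top"):
    s=snapshot(n);cv2.imwrite(f"pics/{n}5.png",s[:,:,::-1])
    for th in(0,.15,.3):
        print(n,th,"pred grip",pix(n,W(-.05,-.126+.067*np.cos(th)-.006*np.sin(th),.142+.067*np.sin(th)+.006*np.cos(th)))+([0,2] if n=="side" else 0))
    p=pix(n,W(-.05,-.059,.148)).astype(int)
    m=s[p[1]-12:p[1]+14,p[0]-12:p[0]+13].max(2)<55
    k,l,st,c=cv2.connectedComponentsWithStats(m.astype(np.uint8))
    print([( (c[i]+p-12).round(1).tolist(),int(st[i,4])) for i in range(1,k) if st[i,4]>8])
    if n=="side":
        p=(pix(n,W(-.109,.03,.13))+[0,2]).astype(int);print("lip",p,s[p[1]-6:p[1]+7,p[0]].max(1))
S=get_state();print(S["ee_pos"],S["contact_force"],S["time_s"])
```

```text
side 0 pred grip [319.5235 254.3787]
side 0.15 pred grip [319.8759 251.4403]
side 0.3 pred grip [320.5287 248.3056]
[([320.6, 255.0], 52)]
lip [318 284] [239 245 220 104  29  38  44  47  45  46  44  26  25]
top 0 pred grip [294.1241 259.9706]
top 0.15 pred grip [294.6123 259.7027]
top 0.3 pred grip [295.6784 259.332 ]
[([294.6, 260.5], 39)]
[ 0.548  -0.2283  0.3311] [-0.1015  0.1807  0.231 ] 27.275
```

The grip matches the clamped position in both views, the lid is shut, and the arm is clear. Handing in.

```bash
python3 -c "
from bench import *
print(finish_job())"
```

```text
the job is handed in; nothing more can be done
None
```

I hung the loaded basket level on the two bath hooks, shut the lid and then swung the clamp fully down. I handed the job in at about 27 s with the arm clear; the hand-in returned no verdict, but the tubes, lid lip and clamp grip all showed where they should be in the camera pictures.

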